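Check a spindle for runout under the indicator

ROBOT

A 6-joint arm with a two-finger parallel gripper is mounted at the origin on the work surface. World frame = base frame: x ahead of the robot, y to its left, z up, the work surface at z = 0. Lengths are in m, angles in rad, forces in N, time in s.
With the tool pointing down it reaches from about 0.375 to 0.9 m from the base axis. Payload 3.1 kg.
Tool frame: the origin (TCP) lies at the very end of the fingers, on their centre line; the grasp point (between the pads) lies 19 mm behind it (hold_point_z is the distance from the TCP to the grasp point, in m); z points along the fingers, x is the direction in which the jaws open and shut, and the axes are right-handed (so a half turn about z gives the same grasp; the last joint's range is limited). The gripper opens to 87 mm and grips with 3 to 60 N. Pads are 19 mm wide; open, the fingers measure 117 mm over their backs; the gripper's body (75 mm by 190 mm) begins 51 mm behind the grasp point.
Start: joints at [-1.45, 0.527, 1.433, -0, 1.181, -0.178], TCP at [0.185, -0.597, 0.223] pointing down, gripper open.
Joint ranges: [-3.08, 3.08], [-0.75, 2.2], [0.22, 2.44], [-1.43, 4.57], [0, 2.65], [-2.85, 2.85]. Speed limits (rad/s): [2.79, 2.79, 3.14, 3.14, 3.14, 3.14].

INTERFACE

Orientations are given as a unit quaternion [x, y, z, w].
In Python, from rig import * gives the robot as it stands.
- The arm moves only by the tool carry_out, never from a script. Its argument "deltas" is a list of rows, each a list of 7 numbers: the closure, from -1 (fully open) to 1 (shut), then the shift along the tool's x, y, z in units of 25 mm (1.0 is 25 mm), then the turn, a rotation vector about the tool's x, y, z in degrees. In form: [[jaw, x, y, z, rx, ry, rz], ...]. A call has 1 to 8 rows; each row is the pose to reach, as a shift and turn from the pose commanded when the call began, along the tool's axes at that moment; what a row does not reach only later rows make up. A row lasts 1/10 s, in which the tool goes at most 50 mm and 8.59 degrees, less where a joint would pass 70% of its speed; a pose out of reach is approached as far as the arm can. A call with a gripper value outside its range is refused whole. The fingers move at their own pace and stop on an object; "force" is the grip in N (left out, the last holds). Time passes only in rows, so rows that repeat a pose let the fingers close. It gives the time, the measured TCP pose, the force and the opening at its end, in the units of the state.
- get_obs(): the state, without advancing time (a new reading comes with each control period).
- camera(name): name is "scene" or "side" or "wrist"; returns (picture, depth): 420x560x3 uint8, red, green, blue; 420x560 float32, m along the optical axis (not along the pixel's ray), 0 where there is no reading.
- camera_info(name): a dict with "mtx" (3x3 intrinsics, pixels), "origin" and "rotation" of the camera in the world. Camera axes: x right, y down, z forward; pixel columns grow to the right and rows downward; lengths in m; the calibration is good to about 2 mm. A picture is of the moment at which its call begins: read the wrist's pose just before it. camera_info takes no time and is no camera call; for the wrist camera it gives the pose at the moment of the call.
- hand_in(): hands the job in, once; it reports no verdict.
Trained networks look in the newest picture that a camera, given by its name, has taken for a name from the list of things; names that differ only in an ending like _2 or _b are one class to them, and where a whole thing is asked for, a point or a joint stands for the part that bears it (a point fixed in the world has none). Each returns a list of dicts, best first, with "score" (0 to 1); they miss things now and then, are a little off and sometimes report something else, mostly with a low value. They report only what shows in the picture. A call takes as long as a camera call. They do not tell look-alikes from the thing itself.
- spot_in(camera, target): "pixel" ([row, column] in pixels, amid what is visible of it).
The state is a dict: "time": time; "q": joint angles; "joint_velocities": joint speeds; "joint_torque": joint torques, N m; "position": TCP position; "tool_rot": TCP orientation; "ft_force": force on the tool from outside, world axes, zero at the start; "moment": the same for the moment, N m; "grip_width": finger opening in m.
Only numpy, scipy, OpenCV 4.12 (cv2) and the standard library are available. Lean on these libraries where they do the work, as an engineer would, in place of code of your own. Each camera call takes 0.05 s, during which the arm holds its last target.

TASK

On the joinery bench one spindle lies in V-blocks under a plunger indicator on a column. Push the indicator head fully down its column so that its sprung plunger rests on the spindle's collar, then turn that spindle in its V-blocks by swinging its tommy bar up and over until it leans clearly to the column side, about 45 degrees past upright, with the plunger still riding on the collar. Leave the bar there, the spindle lying in its V-blocks, and leave the other spindle that has no indicator alone.

Things in the scene. Friction and masses are not known exactly. Their poses are not given: they have to be found in the camera images.
- gauge_stand: The fixed indicator station: a bare aluminium base plate 150 x 150 x 12 mm carrying two dark steel V-blocks (76 mm wide, up to 86 mm high, at y = -46 and +46 mm) and, at x = +65 mm, a steel column of 18 mm diameter, 237 mm high. Origin under the plate's middle, on the bench, straight below the plunger; z up, y along the spindle, x from the spindle to the column.
- indicator_head (a joint): How far (m) the indicator head has slid down its column: 0 fully up, 0.035 fully down at a firm stop. Starts 0 to 8 mm down. It is stiff (pushing takes 5 to 10 N), stays where it is left, and is moved by pushing its cap straight down.
- plunger (a joint): How far (m) the sprung plunger is pushed up into the head: 0 hanging free, 0.018 at most. With the head fully up its round tip is 135 mm above the bench, the collar's top 109 mm; with the head fully down it is pushed in about 9 mm (2 to 3 N).
- cap_top (a point): Centre of the flat top of the round black cap (32 mm diameter, 8 mm thick) on top of the indicator head, 255 mm above the bench with the head fully up. Under the cap is the black dial, 56 mm in diameter with white faces. The cap is 65 mm from the column's axis.
- spindle_bar_root (a point): Point on the axis of the steel spindle under the indicator, where its tommy bar is planted: at x = 0, y = +105 mm in the stand's frame, 81 mm above the bench. The loose spindle (0.5 to 1 kg) is 30 mm in diameter, 210 mm long (y = -85 to +125 mm) with a 56 mm diameter collar between the V-blocks, and it turns in them by sliding on oiled faces: swinging the bar takes about 1 N. It stays at whatever angle it is left.
- spindle_bar_tip (a point): Rounded free end of the tommy bar, a straight dark steel bar of 10 mm diameter whose end is 85 mm from the spindle's axis. It starts leaning 45 degrees from vertical to the stand's -x side (away from the column), tip 141 mm above the bench; it swings square to the spindle, up and over to the +x side. Nothing stands above its path; the nearest V-block's end face is 39 mm beside the bar, the dial's edge 72 mm.
- waiting_spindle: Bystander: a similar spindle with a slimmer 44 mm collar and its own tommy bar, lying in V-blocks without an indicator. Origin on its axis midway between its V-blocks, 81 mm above the bench; y along it. Leave alone.
Not all that is in view belongs to the job. Leave any pink, turquoise or yellow look-alike of the gauge_stand alone.

How it is judged:
On the way, in this order (a step that is already met when the one before it is completed fails the run):
1. the indicator head is fully down (within 5 mm), its plunger pressed in by the collar, while the tommy bar still leans to its starting side (value of joint indicator_head above 0.03 m and value of joint plunger above 0.002 m and x of spindle_bar_tip in the frame of gauge_stand below -0.03 m), for 0.2 s.
2. the tommy bar has been swung over to the column side, at least 30 degrees past upright, the plunger still pressed in by the collar (value of joint indicator_head above 0.03 m and value of joint plunger above 0.002 m and x of spindle_bar_tip in the frame of gauge_stand above 0.0425 m), for 0.2 s.
At the end, for the whole second after the job is handed in: Head within 5 mm of fully down, plunger pressed in over 2 mm by the collar; bar tip over 42.5 mm past the spindle axis on the column side (30 degrees past upright); spindle lying in its V-blocks (bar root within 10 mm sideways, 70 to 92 mm above the bench), head and plunger at rest (all of step 2 and x of spindle_bar_root in the frame of gauge_stand between -0.01 and 0.01 m and height (world z) of spindle_bar_root between 0.07 and 0.092 m and velocity of joint indicator_head between -0.005 and 0.005 m/s and velocity of joint plunger between -0.01 and 0.01 m/s); the robot touches nothing.
It fails at once if the waiting spindle without indicator is moved more than 15 mm or turned more than 15 degrees (distance of waiting_spindle from where it was at the start of the episode above 0.015 m or angle between waiting_spindle's own z axis and vertical above 0.26 rad).
It fails at once if the spindle under the indicator is lifted out of its V-blocks (more than 25 mm up) (height (world z) of spindle_bar_root above 0.106 m).
It also fails if it takes over 38 s, if anything falls off the work surface, if the arm or the gripper's body presses on something with over 40 N, if the wrist force passes 120 N, or if a joint passes its speed limit or range.

## Working session

There is one attempt and no reset: what is moved stays moved. The work goes in short steps, Python scripts to look and compute and a tool call to move; the robot and the scene stay as the last step left them, time stands still between calls to the robot, and variables do not carry over. Pictures are saved under pics/ and viewed, and the job is handed in when it is done.

Besides the shell and the picture viewer there is one more tool, called in YAML: its name, and indented under it one key for each argument. carry_out: Moves the arm, as the interface text tells. Its arguments: {"type":"object","properties":{"deltas":{"type":"array"},"force":{"type":"number"}},"required":["deltas"]}

```bash
mkdir -p pics; ls; python3 - <<'E'
from rig import *
import cv2,numpy as np
o=get_obs();print({k:np.round(v,3) for k,v in o.items()})
for n in("scene","side"):
    im,d=camera(n);cv2.imwrite(f"pics/{n}0.png",im[:,:,::-1]);np.save(f"pics/{n}0d.npy",d)
    i=camera_info(n);print(n,{k:np.round(v,3).tolist() for k,v in i.items()})
    for t in("gauge_stand","cap_top","spindle_bar_tip","waiting_spindle"):
        pass
E
```

```text
pics
{'time': np.float64(0.0), 'q': array([-1.45 ,  0.529,  1.434, -0.   ,  1.181, -0.179]), 'joint_velocities': array([ 0.001,  0.001, -0.   ,  0.   , -0.001,  0.   ]), 'joint_torque': array([ 1.0000e-03, -4.4005e+01, -1.7659e+01,  6.3000e-02,  5.8000e-02,
       -0.0000e+00]), 'position': array([ 0.185, -0.596,  0.222]), 'tool_rot': array([ 0.805, -0.594, -0.001, -0.001]), 'ft_force': array([ 0.196,  0.098, -0.129]), 'moment': array([-0.046, -0.001, -0.016]), 'grip_width': np.float64(0.087)}
scene {'mtx': [[454.503, 0.0, 280.021], [0.0, 454.503, 209.38], [0.0, 0.0, 1.0]], 'origin': [1.327, 0.031, 1.111], 'rotation': [0.568, 0.741, -0.283, -0.219]}
side {'mtx': [[403.4, 0.0, 272.499], [0.0, 403.4, 212.169], [0.0, 0.0, 1.0]], 'origin': [0.265, -1.147, 1.072], 'rotation': [0.907, -0.112, 0.046, -0.404]}
```

View pics/scene0.png

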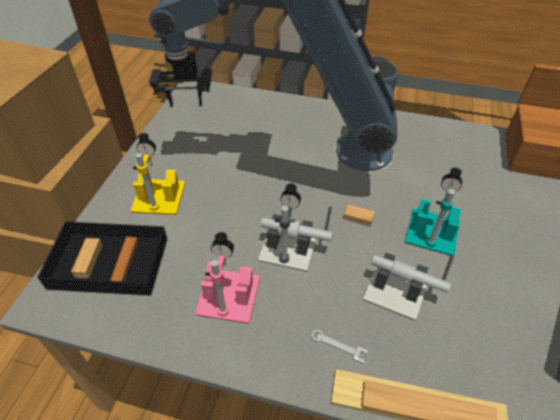

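View pics/side0.png

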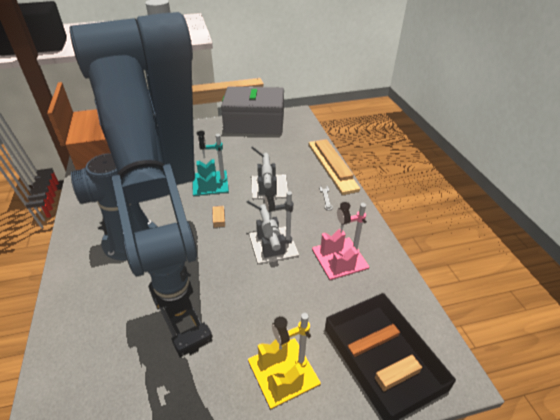

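```bash
cat > h.py <<'E'
import numpy as np,cv2
from scipy.spatial.transform import Rotation as R
from rig import *
def rot(i):
    r=np.array(i["rotation"]); return r if r.shape==(3,3) else R.from_quat(r).as_matrix()
def cloud(i,d):
    K=i["mtx"];v,u=np.mgrid[:d.shape[0],:d.shape[1]]
    p=np.dstack([(u-K[0][2])/K[0][0]*d,(v-K[1][2])/K[1][1]*d,d])
    P=p@rot(i).T+np.array(i["origin"]);P[d==0]=np.nan
    return P
def proj(i,X):
    c=(np.atleast_2d(X)-i["origin"])@rot(i);K=np.array(i["mtx"]);p=c@K.T;return p[:,:2]/p[:,2:]
E
python3 - <<'E'
from h import *
for n,(a,b,c,e) in {"scene":(175,275,250,345),"side":(185,270,235,320)}.items():
    im=cv2.imread(f"pics/{n}0.png")[a:b,c:e];cv2.imwrite(f"pics/{n}0c.png",cv2.resize(im,None,fx=6,fy=6,interpolation=cv2.INTER_CUBIC))
i=camera_info("scene");P=cloud(i,np.load("pics/scene0d.npy"))
for u,v in[(291,188),(291,200),(330,208),(327,235),(320,237),(265,222),(285,262),(287,225),(285,255),(290,262),(265,258),(308,266)]:print(u,v,P[v,u].round(3))
i=camera_info("side");P=cloud(i,np.load("pics/side0d.npy"))
print()
for u,v in[(290,197),(250,207),(268,225),(272,212),(285,202)]:print(u,v,P[v,u].round(3))
E
```

```text
291 188 [ 0.499 -0.157  0.252]
291 200 [ 0.504 -0.155  0.21 ]
330 208 [ 0.44  -0.053  0.14 ]
327 235 [ 0.502 -0.046  0.092]
320 237 [ 0.507 -0.065  0.082]
265 222 [ 0.501 -0.232  0.091]
285 262 [ 0.571 -0.152  0.015]
287 225 [ 0.569 -0.149  0.181]
285 255 [ 0.564 -0.154  0.039]
290 262 [ 0.564 -0.138  0.01 ]
265 258 [ 0.569 -0.214  0.009]
308 266 [ 0.566 -0.084  0.012]

290 197 [ 0.558 -0.172  0.225]
250 207 [0.462 0.062 0.003]
268 225 [ 0.484 -0.163  0.107]
272 212 [ 0.541  0.015 -0.001]
285 202 [ 0.547 -0.153  0.19 ]
```

View pics/scene0c.png

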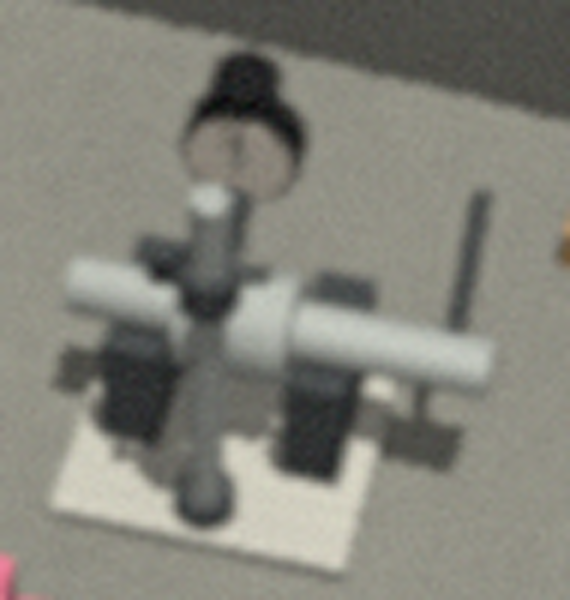

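View pics/side0c.png

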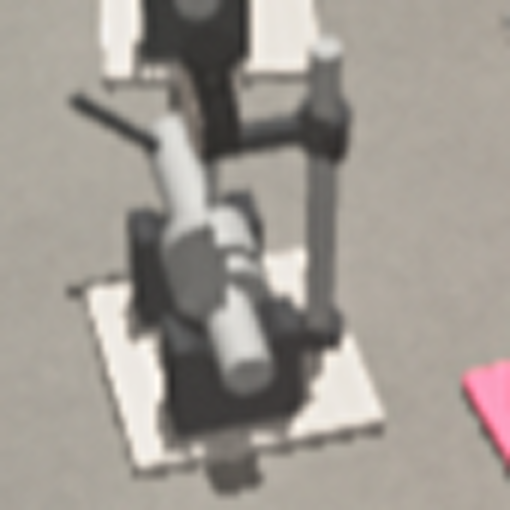

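```bash
python3 - <<'E'
from h import *
from scipy.optimize import least_squares
res={}
for n in("scene","side"):
    i=camera_info(n);P=cloud(i,np.load(f"pics/{n}0d.npy")).reshape(-1,3)
    P=P[~np.isnan(P[:,0])]
    cap=P[(np.hypot(P[:,0]-.5,P[:,1]+.155)<.035)&(P[:,2]>.235)];print(n,"cap",len(cap),cap.mean(0).round(4),cap.min(0).round(3),cap.max(0).round(3))
    # plate top pixels
    pl=P[(abs(P[:,2]-.012)<.005)&(np.hypot(P[:,0]-.5,P[:,1]+.155)<.13)]
    if len(pl)>20:
        r=cv2.minAreaRect((pl[:,:2]*1000).astype(np.float32));print("plate",r,np.median(pl[:,2]))
    # spindle cylinder fit r=15 at z .081
    s=P[(abs(P[:,0]-.503)<.03)&(P[:,1]<-.02)&(P[:,1]>-.25)&(P[:,2]>.084)&(P[:,2]<.099)]
    s=s[(s[:,1]<-.19)|(s[:,1]>-.12)]
    f=lambda p:np.hypot((s[:,0]-p[0]-p[1]*(s[:,1]+.155))/np.hypot(1,p[1]),s[:,2]-p[2])-.015
    q=least_squares(f,[.5,0,.081],loss="soft_l1",f_scale=.003);print("spindle",len(s),q.x.round(4),"yaw deg",np.degrees(-np.arctan(q.x[1])), s[:,1].min(),s[:,1].max())
    col=P[(np.hypot(P[:,0]-.57,P[:,1]+.15)<.03)&(P[:,2]>.03)&(P[:,2]<.245)]
    f=lambda p:np.hypot(col[:,0]-p[0],col[:,1]-p[1])-.009
    q=least_squares(f,[.57,-.15],loss="soft_l1",f_scale=.003);print("col",len(col),q.x.round(4),col[:,2].max())
    b=P[(P[:,0]<.49)&(P[:,0]>.42)&(P[:,1]<-.02)&(P[:,1]>-.09)&(P[:,2]>.1)]
    print("bar",len(b),b[np.argmin(b[:,0])].round(3) if len(b) else "",b.mean(0).round(3))
E
```

```text
scene cap 99 [ 0.4961 -0.1573  0.2487] [ 0.479 -0.173  0.236] [ 0.511 -0.143  0.253]
plate ((520.4622192382812, -157.67271423339844), (122.26022338867188, 150.4225311279297), 0.9774186611175537) 0.011175634870283613
spindle 411 [ 0.4946 -0.013   0.0799] yaw deg 0.7427004065419122 -0.24270694413504199 -0.0328307195637554
col 378 [ 0.5717 -0.1548] 0.2395859107149645
bar 68 [ 0.434 -0.052  0.138] [ 0.458 -0.053  0.121]
side cap 69 [ 0.4903 -0.1675  0.2486] [ 0.475 -0.182  0.235] [ 0.506 -0.149  0.253]
plate ((512.4554443359375, -161.71533203125), (171.2176971435547, 196.25291442871094), 86.32959747314453) 0.011873341069806531
spindle 260 [ 0.4928 -0.0153  0.0813] yaw deg 0.8754955120921297 -0.24999710371242267 -0.042141103876906616
col 209 [ 0.5531 -0.1768] 0.23812957895329478
bar 40 [ 0.432 -0.061  0.134] [ 0.453 -0.062  0.121]
```

Candidates (scene pixels):
- Bare aluminium stand with column and indicator at (288,235).
- Bare stand with a spindle but no indicator at (405,280). This is the waiting spindle.
- Pink (225,280), yellow (157,190) and turquoise (440,215) look-alikes.

The target is the one at (288,235). The crop shows bare plate, steel column, black cap at (291,188) and the bar leaning away from the column with its tip at (330,208). The stand origin is about (0.494, -0.158), with yaw about 0.9°.

```bash
cat >> h.py <<'E'
def delta(p,yaw=None):
    o=get_obs();M=R.from_quat(o["tool_rot"]).as_matrix()
    d=M.T@(np.array(p)-o["position"])/.025
    if yaw is None:return d.round(2),None
    T=np.array([[np.cos(yaw),np.sin(yaw),0],[np.sin(yaw),-np.cos(yaw),0],[0,0,-1]])
    return d.round(2),np.degrees(R.from_matrix(M.T@T).as_rotvec()).round(1)
def st():
    o=get_obs();print(o["time"],o["position"].round(4),o["ft_force"].round(2),R.from_quat(o["tool_rot"]).as_matrix()[:,0].round(3),o["q"].round(2))
E
python3 -c "
from h import *
print(delta([.494,-.158,.31],.015))"
```

```text
(array([-13.11, -17.01,  -3.5 ]), array([ -0.1,   0.1, -73.7]))
```

carry_out:
  deltas:
    - [1, 0, 0, -1.75, 0, 0, 0]
    - [1, 0, 0, -3.5, 0, 0, 0]
    - [1, -1, -1.3, -3.5, 0, 0, -8]
    - [1, -2, -2.6, -3.5, 0, 0, -16]
    - [1, -3, -3.9, -3.5, 0, 0, -24]
    - [1, -4.2, -5.4, -3.5, 0, 0, -32]
    - [1, -5.4, -7, -3.5, 0, 0, -40]
    - [1, -6.6, -8.5, -3.5, 0, 0, -48]
  force: 40

```text
time: 0.9
position: [0.3396, -0.3747, 0.3097]
tool_rot: [0.977, -0.212, -0.0, -0.0]
ft_force: [-0.2, -0.9, 0.2]
grip_width: 0.0311
```

```bash
python3 -c "
from h import *
st();print(delta([.494,-.158,.31],.015))"
```

```text
0.9 [ 0.3396 -0.3747  0.3097] [-0.24 -0.87  0.23] [ 0.91  -0.415 -0.   ] [-1.06  0.27  1.61  0.    1.27 -0.63]
(array([ 2.020e+00, -1.045e+01, -1.000e-02]), array([ -0. ,   0. , -25.4]))
```

carry_out:
  deltas:
    - [1, 0.3, -1.5, 0, 0, 0, -6]
    - [1, 0.6, -3, 0, 0, 0, -12]
    - [1, 0.9, -4.5, 0, 0, 0, -18]
    - [1, 1.2, -6, 0, 0, 0, -25.4]
    - [1, 1.5, -7.5, 0, 0, 0, -25.4]
    - [1, 1.8, -9, 0, 0, 0, -25.4]
    - [1, 2.02, -10.45, 0, 0, 0, -25.4]
    - [1, 2.02, -10.45, 0, 0, 0, -25.4]

```text
time: 1.7
position: [0.4958, -0.1571, 0.3097]
tool_rot: [1.0, 0.008, 0.0, -0.001]
ft_force: [-0.7, -0.7, 0.3]
grip_width: 0.0007
```

```bash
python3 - <<'E'
from h import *
st();print(delta([.494,-.158,.26],.015))
im,d=camera("wrist");cv2.imwrite("pics/w1.png",im[:,:,::-1])
i=camera_info("wrist");P=cloud(i,d).reshape(-1,3)
c=P[(np.hypot(P[:,0]-.495,P[:,1]+.158)<.04)&(P[:,2]>.23)&(P[:,2]<.265)];print(len(c),np.median(c,0) if len(c) else 0,c.min(0),c.max(0))
E
```

```text
1.7 [ 0.4958 -0.1571  0.3097] [-0.73 -0.7   0.35] [1.    0.015 0.   ] [-0.52  0.29  1.58  0.    1.28 -0.54]
(array([-0.07,  0.04,  1.99]), array([-0.1, -0. ,  0. ]))
1739 [ 0.49249018 -0.15992964  0.25043614] [ 0.47679737 -0.17478369  0.2300008 ] [ 0.50789278 -0.14800471  0.25259462]
```

View pics/w1.png

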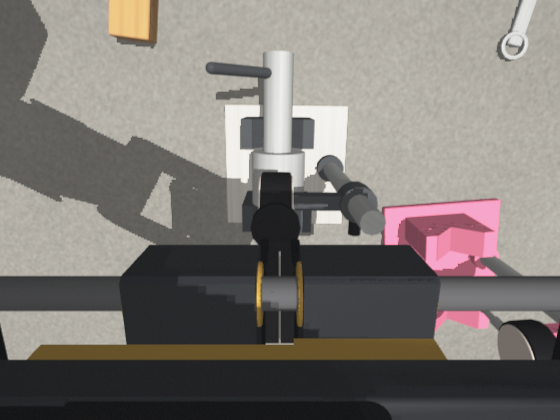

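The wrist view shows the cap at (275,222), just beyond the closed fingers at about (0.493, -0.160, 0.251). The bar with tip at (212,68) is clear of them. Next is pushing down.

carry_out:
  deltas:
    - [1, -0.1, 0.1, 0.7, 0, 0, 0]
    - [1, -0.1, 0.1, 1.4, 0, 0, 0]
    - [1, -0.1, 0.1, 2, 0, 0, 0]
    - [1, -0.1, 0.1, 2.2, 0, 0, 0]
    - [1, -0.1, 0.1, 2.4, 0, 0, 0]
    - [1, -0.1, 0.1, 2.6, 0, 0, 0]
    - [1, -0.1, 0.1, 2.8, 0, 0, 0]
    - [1, -0.1, 0.1, 2.9, 0, 0, 0]

```text
time: 2.55
position: [0.4915, -0.164, 0.2382]
tool_rot: [1.0, 0.005, -0.0, 0.001]
ft_force: [-2.9, -0.7, 4.9]
grip_width: 0.0005
```

carry_out:
  deltas:
    - [1, 0, 0, 0.15, 0, 0, 0]
    - [1, 0, 0, 0.3, 0, 0, 0]
    - [1, 0, 0, 0.45, 0, 0, 0]
    - [1, 0, 0, 0.55, 0, 0, 0]
    - [1, 0, 0, 0.6, 0, 0, 0]

```text
time: 3.05
position: [0.4918, -0.1639, 0.2235]
tool_rot: [1.0, 0.005, 0.0, 0.001]
ft_force: [-2.6, -0.8, 7.5]
grip_width: 0.0005
```

carry_out:
  deltas:
    - [1, 0, 0, 0.06, 0, 0, 0]
    - [1, 0, 0, 0.12, 0, 0, 0]
    - [1, 0, 0, 0.16, 0, 0, 0]
    - [1, 0, 0, 0.16, 0, 0, 0]

```text
time: 3.45
position: [0.4918, -0.164, 0.2203]
tool_rot: [1.0, 0.005, 0.0, 0.001]
ft_force: [-4.6, 0.1, 9.3]
grip_width: 0.0005
```

carry_out:
  deltas:
    - [1, 0, 0, 0.04, 0, 0, 0]
    - [1, 0, 0, 0.08, 0, 0, 0]
    - [1, 0, 0, 0.08, 0, 0, 0]

```text
time: 3.75
position: [0.4919, -0.164, 0.2202]
tool_rot: [1.0, 0.005, 0.001, 0.001]
ft_force: [-7.5, 2.2, 22.3]
grip_width: 0.0005
```

The head is at its stop: z holds at 0.220 while the force has risen to 22 N. Retreating.

carry_out:
  deltas:
    - [1, 0, 0, -0.5, 0, 0, 0]
    - [1, 0, 0, -1.5, 0, 0, 0]
    - [1, 0, 0, -2.8, 0, 0, 0]
    - [1, 0, 0, -3.6, 0, 0, 0]
    - [1, 0, 0, -3.6, 0, 0, 0]

```text
time: 4.25
position: [0.4943, -0.1645, 0.3099]
tool_rot: [1.0, 0.005, 0.004, 0.002]
ft_force: [0.4, -0.6, 0.3]
grip_width: 0.0003
```

```bash
python3 - <<'E'
from h import *
st()
for n in("scene","side"):
    im,d=camera(n);cv2.imwrite(f"pics/{n}1.png",im[:,:,::-1])
    i=camera_info(n);P=cloud(i,d).reshape(-1,3)
    c=P[(np.hypot(P[:,0]-.495,P[:,1]+.16)<.025)&(P[:,2]>.2)&(P[:,2]<.24)];print(n,len(c),np.percentile(c[:,2],[50,90,98]) if len(c) else 0)
    b=P[(P[:,0]<.485)&(P[:,0]>.42)&(P[:,1]<-.02)&(P[:,1]>-.09)&(P[:,2]>.1)&(P[:,2]<.16)]
    print("bar",len(b),b[b[:,0]<np.percentile(b[:,0],20)].mean(0).round(3))
print(delta([.400,-.055,.30],.015))
E
```

```text
4.25 [ 0.4943 -0.1645  0.3099] [ 0.4  -0.56  0.33] [1.    0.01  0.008] [-0.54  0.28  1.58  0.    1.27 -0.55]
scene 110 [0.21798645 0.22063265 0.2220678 ]
bar 68 [ 0.441 -0.053  0.137]
side 74 [0.21848195 0.22092446 0.22254231]
bar 39 [ 0.435 -0.062  0.138]
(array([-3.64, -4.37,  0.25]), array([ 0. , -0.1, -0.3]))
```

View pics/scene1.png

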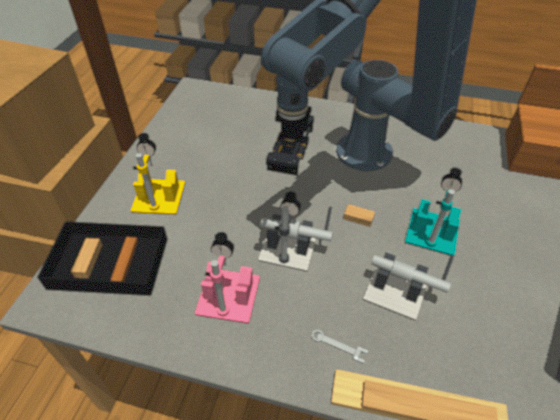

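Cap top now reads 0.2205 in both cameras, so the head is fully down. The bar is still leaning to -x. Moving to the bar's far side.

carry_out:
  deltas:
    - [1, -1, -1.1, 0, 0, 0, 0]
    - [1, -2, -2.2, 0, 0, 0, 0]
    - [1, -3, -3.3, 0, 0, 0, 0]
    - [1, -4, -4.37, 0, 0, 0, 0]
    - [1, -4, -4.37, 1.5, 0, 0, 0]
    - [1, -4, -4.37, 3, 0, 0, 0]
    - [1, -4, -4.37, 5, 0, 0, 0]
    - [1, -4, -4.37, 5, 0, 0, 0]

```text
time: 5.15
position: [0.3854, -0.0527, 0.1758]
tool_rot: [1.0, 0.005, -0.008, -0.004]
ft_force: [-0.1, 0.7, 0.1]
grip_width: 0.0004
```

```bash
python3 - <<'E'
from h import *
st()
for n in("side","wrist"):
    im,d=camera(n);cv2.imwrite(f"pics/{n}2.png",im[:,:,::-1])
im=cv2.imread("pics/side2.png")[150:290,180:360];cv2.imwrite("pics/side2c.png",cv2.resize(im,None,fx=4,fy=4))
print(delta([.44,-.055,.125],.015))
E
```

```text
5.15 [ 0.3854 -0.0527  0.1758] [-0.09  0.67  0.06] [ 1.     0.01  -0.016] [-0.43  0.3   2.04  0.    0.82 -0.44]
(array([2.02, 0.04, 2.22]), array([-0.1,  0.3, -0.3]))
```

View pics/side2c.png

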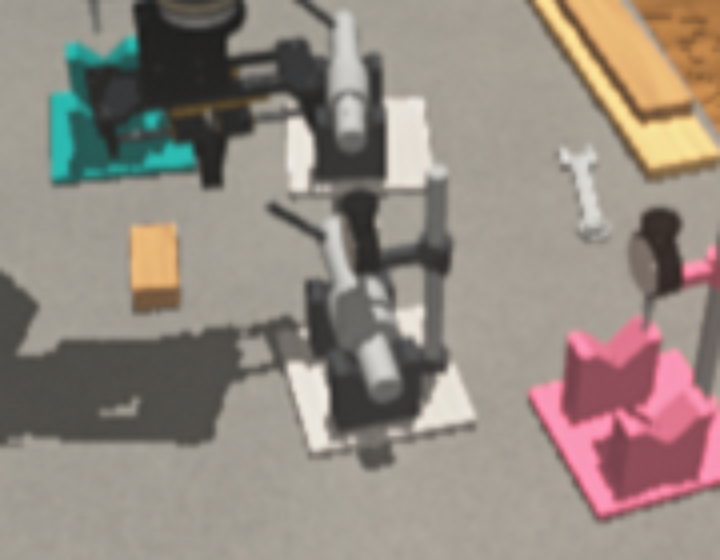

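View pics/wrist2.png

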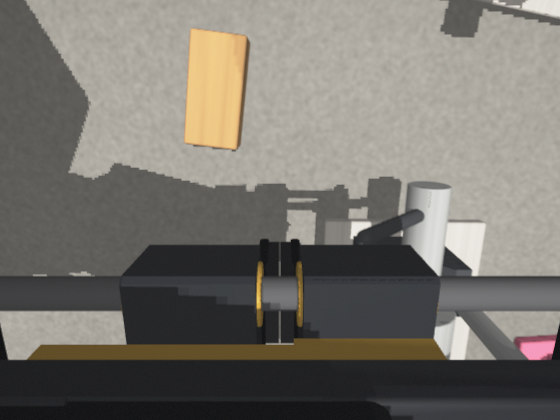

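```bash
python3 - <<'E'
from h import *
i=camera_info("scene");P=cloud(i,np.load("pics/scene0d.npy"))
for u,v in[(376,262),(410,272),(445,285),(449,262),(450,250),(395,295)]:print(u,v,P[v,u].round(3))
E
```

```text
376 262 [0.556 0.102 0.086]
410 272 [0.572 0.193 0.097]
445 285 [0.587 0.285 0.094]
449 262 [0.535 0.285 0.126]
450 250 [0.396 0.317 0.011]
395 295 [0.597 0.172 0.011]
```

carry_out:
  deltas:
    - [1, 0, 0, 1, 0, 0, 0]
    - [1, 0, 0, 2, 0, 0, 0]
    - [1, 0, 0, 2, 0, 0, 0]

```text
time: 5.55
position: [0.391, -0.0552, 0.1319]
tool_rot: [1.0, 0.005, -0.0, -0.0]
ft_force: [-0.7, -0.1, 0.9]
grip_width: 0.0002
```

carry_out:
  deltas:
    - [1, 0.4, 0, 0.2, 0, 0, 0]
    - [1, 0.8, 0, 0.2, 0, 0, 0]
    - [1, 1.1, 0, 0.2, 0, 0, 0]
    - [1, 1.4, 0, 0.2, 0, 0, 0]
    - [1, 1.7, 0, 0.2, 0, 0, 0]
    - [1, 2, 0, 0.2, 0, 0, 0]
    - [1, 2.3, 0, 0.2, 0, 0, 0]
    - [1, 2.6, 0, 0.2, 0, 0, 0]

```text
time: 6.35
position: [0.4568, -0.0545, 0.1266]
tool_rot: [1.0, 0.005, 0.0, 0.0]
ft_force: [-0.3, -0.1, 0.1]
grip_width: 0.0005
```

```bash
python3 - <<'E'
from h import *
st()
for n in("side","scene"):
    im,d=camera(n);cv2.imwrite(f"pics/{n}3.png",im[:,:,::-1])
a=cv2.imread("pics/side3.png")[150:290,180:360];b=cv2.imread("pics/scene3.png")[140:280,230:410];cv2.imwrite("pics/c3.png",np.vstack([cv2.resize(a,None,fx=2.1,fy=2.1),cv2.resize(b,None,fx=2.1,fy=2.1)]))
E
```

```text
6.35 [ 0.4568 -0.0545  0.1266] [-0.34 -0.11  0.07] [1.    0.01  0.001] [-0.36  0.47  1.93  0.    0.74 -0.37]
```

View pics/c3.png

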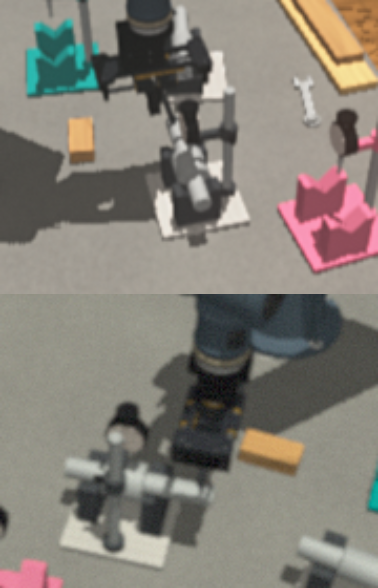

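The side view shows the bar pushed nearly upright by the finger. Nothing else has been disturbed. Continuing in slower steps.

carry_out:
  deltas:
    - [1, 0.25, 0, 0, 0, 0, 0]
    - [1, 0.5, 0, 0, 0, 0, 0]
    - [1, 0.75, 0, 0, 0, 0, 0]
    - [1, 1, 0, 0, 0, 0, 0]
    - [1, 1.25, 0, 0, 0, 0, 0]
    - [1, 1.5, 0, 0, 0, 0, 0]
    - [1, 1.75, 0, 0, 0, 0, 0]
    - [1, 2, 0, 0, 0, 0, 0]

```text
time: 7.25
position: [0.5062, -0.0538, 0.1264]
tool_rot: [1.0, 0.005, -0.0, -0.0]
ft_force: [-0.9, -0.2, -0.9]
grip_width: 0.0003
```

carry_out:
  deltas:
    - [1, 0.15, 0, 0, 0, 0, 0]
    - [1, 0.3, 0, 0, 0, 0, 0]
    - [1, 0.45, 0, 0, 0, 0, 0]
    - [1, 0.55, 0, 0, 0, 0, 0]
    - [1, 0.55, 0, 0, 0, 0, 0]

```text
time: 7.75
position: [0.5203, -0.0539, 0.1267]
tool_rot: [1.0, 0.005, 0.001, 0.0]
ft_force: [0.6, 1.0, -0.4]
grip_width: 0.0005
```

```bash
python3 - <<'E'
from h import *
st()
D=[]
for n in("side","scene"):
    im,d=camera(n);cv2.imwrite(f"pics/{n}4.png",im[:,:,::-1])
    P=cloud(camera_info(n),d).reshape(-1,3)
    b=P[(P[:,0]>.51)&(P[:,0]<.6)&(P[:,1]<-.02)&(P[:,1]>-.09)&(P[:,2]>.1)&(P[:,2]<.16)]
    if len(b):print(n,len(b),b.max(0).round(3),b[b[:,0]>np.percentile(b[:,0],80)].mean(0).round(3))
a=cv2.imread("pics/side4.png")[150:290,180:360];b=cv2.imread("pics/scene4.png")[140:280,230:410];cv2.imwrite("pics/c4.png",np.vstack([cv2.resize(a,None,fx=2.1,fy=2.1),cv2.resize(b,None,fx=2.1,fy=2.1)]))
E
```

```text
7.75 [ 0.5203 -0.0539  0.1267] [ 0.63  0.97 -0.43] [1.    0.01  0.001] [-0.32  0.53  1.78  0.    0.83 -0.33]
side 30 [ 0.547 -0.041  0.159] [ 0.544 -0.062  0.141]
```

View pics/c4.png

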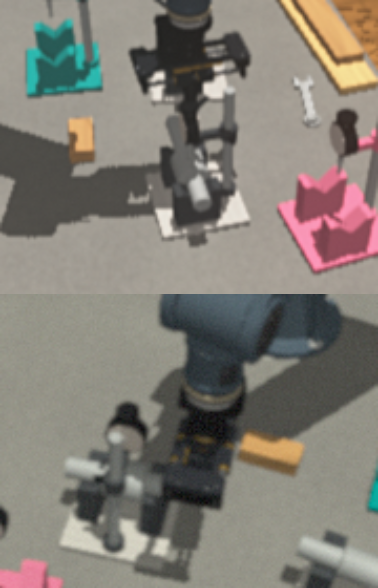

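```bash
python3 - <<'E'
from h import *
im,d=camera("wrist");cv2.imwrite("pics/w5.png",im[:,:,::-1])
P=cloud(camera_info("wrist"),d)
np.save("pics/w5P.npy",P)
E
```

```text
(no output)
```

View pics/w5.png

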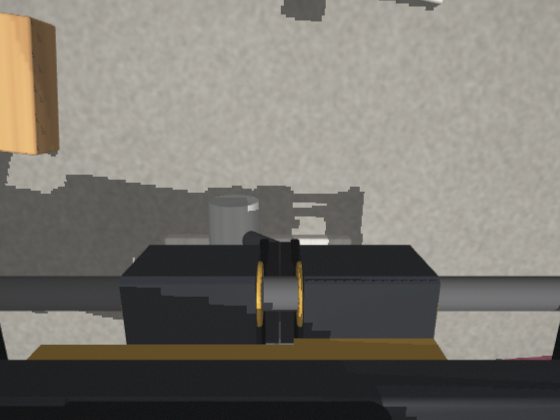

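carry_out:
  deltas:
    - [1, -0.4, 0, 0, 0, 0, 0]
    - [1, -1, 0, 0, 0, 0, 0]
    - [1, -1.2, 0, -1.5, 0, 0, 0]
    - [1, -1.5, 0, -3.5, 0, 0, 0]
    - [1, -3, 0, -4.5, 0, 0, 0]
    - [1, -4.5, 0, -4.5, 0, 0, 0]
    - [1, -4.5, 0, -4.5, 0, 0, 0]

```text
time: 8.6
position: [0.4008, -0.0531, 0.239]
tool_rot: [1.0, 0.005, -0.003, -0.001]
ft_force: [-0.1, 0.4, 0.1]
grip_width: 0.0006
```

```bash
python3 - <<'E'
from h import *
st()
for n in("side","scene","wrist"):
    im,d=camera(n);cv2.imwrite(f"pics/{n}6.png",im[:,:,::-1])
    P=cloud(camera_info(n),d).reshape(-1,3)
    b=P[(P[:,0]>.505)&(P[:,0]<.6)&(P[:,1]<-.03)&(P[:,1]>-.08)&(P[:,2]>.105)&(P[:,2]<.175)]
    if len(b):print(n,len(b),b.max(0).round(3),b[b[:,0]>np.percentile(b[:,0],80)].mean(0).round(3), np.polyfit(b[:,0],b[:,2],1))
    c=P[(np.hypot(P[:,0]-.495,P[:,1]+.16)<.025)&(P[:,2]>.2)&(P[:,2]<.24)];print(n,len(c),np.percentile(c[:,2],[50,90,98]) if len(c) else 0)
a=cv2.imread("pics/side6.png")[150:290,180:360];b=cv2.imread("pics/scene6.png")[140:280,230:410];cv2.imwrite("pics/c6.png",np.hstack([cv2.resize(a,None,fx=2.2,fy=2.2),cv2.resize(b,None,fx=2.2,fy=2.2)]))
E
```

```text
8.6 [ 0.4008 -0.0531  0.239 ] [-0.14  0.39  0.12] [ 1.     0.009 -0.005] [-0.41  0.21  1.93 -0.    1.01 -0.42]
side 15 [ 0.547 -0.052  0.145] [ 0.546 -0.062  0.144] [ 1.0632223  -0.43628788]
side 75 [0.21858015 0.22089178 0.22201785]
scene 18 [ 0.552 -0.049  0.147] [ 0.552 -0.052  0.14 ] [ 0.81702605 -0.30848848]
scene 114 [0.21840623 0.22081098 0.22249105]
wrist 936 [ 0.553 -0.052  0.146] [ 0.547 -0.056  0.142] [ 1.02978444 -0.42072672]
wrist 0 0
```

View pics/c6.png

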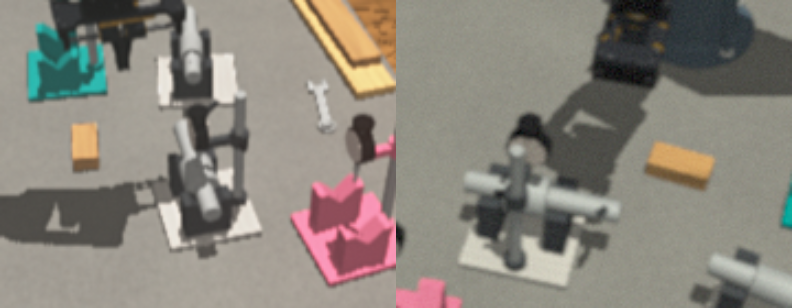

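View pics/wrist6.png

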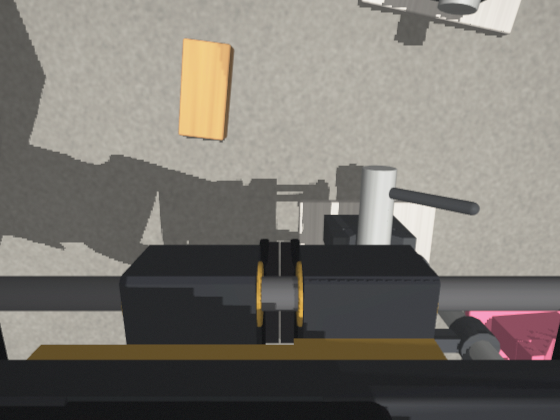

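The wrist view shows the bar leaning to +x, tip at (473,208). Slope is about 1.03, so roughly 44° past upright, with the tip about 60 mm past the axis. I'll do one last check of how the spindle is seated, then hand in.

```bash
python3 - <<'E'
from h import *
from scipy.optimize import least_squares
for n in("scene","side"):
    im,d=camera(n);P=cloud(camera_info(n),d).reshape(-1,3)
    s=P[(abs(P[:,0]-.497)<.03)&(P[:,1]<-.025)&(P[:,1]>-.25)&(P[:,2]>.084)&(P[:,2]<.099)]
    s=s[(s[:,1]<-.19)|(s[:,1]>-.12)]
    f=lambda p:np.hypot((s[:,0]-p[0]-p[1]*(s[:,1]+.155))/np.hypot(1,p[1]),s[:,2]-p[2])-.015
    print(n,least_squares(f,[.5,0,.081],loss="soft_l1",f_scale=.003).x.round(4),s[:,1].min().round(3),s[:,1].max().round(3))
print(hand_in());st()
E
```

```text
scene [ 0.4942 -0.0035  0.0798] -0.244 -0.033
side [ 0.4923 -0.0074  0.081 ] -0.25 -0.038
the job is handed in; nothing more can be done
None
the job is handed in; nothing more can be done
```

I pushed the indicator head down to its stop, swung the tommy bar over to the column side, backed the arm off and handed the job in. No verdict was given.

What the last checks showed:
- **Head:** the cap top read about 0.2205 m in both cameras, which is fully down. At the stop it held at that height while the force rose to 22 N. I did not read the plunger directly; that it is pressed in follows from the head being down on a seated spindle.
- **Bar:** it leans about 44° past upright, with the tip about 60 mm past the spindle axis on the column side (wrist camera). The other two cameras agreed within a few mm, though they saw only part of the bar.
- **Spindle:** it is lying in its V-blocks, with its axis 80–81 mm above the bench and sideways position unchanged within 1 mm.
- **Surroundings:** the gripper was clear of everything, and I did not go near the waiting spindle or the coloured look-alikes.

The side camera's positions along the spindle differed from the scene camera's by 5–10 mm. I went by the scene and wrist cameras for that direction. No check failed.

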